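# Lay out a bench test set-up for on-board electronics

### The job

Set up the bench for a test: put the recorder in the middle of the sprung tray with its long side along the tray's long side, and the round aerial upright in the middle of the recorder's top. Stand the camera upright midway between the power supply and the switch box, in line with their centres, and the junction box upright and square in front of the middle of the power supply, on the robot's side, leaving a gap of about 40 mm between their faces. Set things down, do not drop them, and leave the meter, the roll of tape and the steel collar where they lie.

Things in the scene. Friction and masses are not known exactly. Their poses are not given: they have to be found in the camera images.
- recorder_center (a point): Recorder: loose bright aluminium box, 110 (own x) x 64 (own y) x 42 mm high, dark stripes near both ends of its flat top, three small brass sockets on its -x end (7 mm proud). About 0.45 kg. The point is its centre, 21 mm above its underside; z up.
- aerial_center (a point): Aerial: loose white round puck, 52 mm in diameter, 34 mm high, side straight up to 24 mm, then chamfered to a nearly flat top; black rubber band round its foot. About 0.12 kg. The point is its centre, 17 mm above its flat underside; z up.
- camera_center (a point): Camera: loose black box 70 (own x) x 44 (own y) x 46 mm high with a round lens barrel, 34 mm in diameter, sticking 16 mm out of its -x end. About 0.2 kg. The point is the centre of the box (barrel not counted), 23 mm above its underside; z up. Which way the lens looks does not matter.
- jbox_center (a point): Junction box: loose square grey plastic box, 60 x 60 x 38 mm high, four screws on the lid and two black cable glands sticking 12 mm out of its +x side. About 0.18 kg. The point is the centre of the box (glands not counted), 19 mm above its underside; z up.
- tray_top (a point): Sprung tray: fixed low stand with a floating aluminium plate, black rubber top, 110 (own x) x 150 (own y, the long side) mm, on four springs. The point is the middle of its top surface, 70 mm above the bench when empty; it sinks straight down about 2 mm per newton of load (20 mm per kg), at most 25 mm, and stays level. The point moves with it; z up.
- psu: Power supply: fixed grey metal box, 80 (own x) x 100 (own y) x 65 mm high, dark vent slots on its top, black fan on its front. Its front face looks along its own -x, towards the robot. Origin at the centre of its underside, on the bench; z up. It stands in one row with the switch box along its own y, at either end of the row, 250 mm between centres.
- switchbox: Switch box: fixed dark steel box, 80 (own x) x 100 (own y) x 42 mm high (47 mm with the fittings), two rows of five round sockets on top, brass connectors 8 mm proud on its front. Origin at the centre of its underside, on the bench; same heading as the power supply; z up.
- meter: Bystander: loose yellow hand-held meter lying flat, 150 (own x) x 75 x 34 mm (dial 39 mm). Origin at the centre of its underside.
- tape: Bystander: loose roll of tan tape lying flat, 90 mm outside, 72 mm inside diameter, 25 mm high. Origin at the centre of its underside.
- collar: Bystander: small loose steel collar lying flat, 38 mm outside diameter, 24 mm bore, 14 mm high. Origin at the centre of its underside.
Not all that is in view belongs to the job. Leave any orange or red look-alike of the switchbox alone.

How it is judged:
At the end, for the whole second after the job is handed in: Recorder on tray (13/15 mm, 0.2 rad), aerial on recorder (13 mm); camera on the bench 110-140 mm from both boxes' centres, in line within 15 mm; junction box in front of the power supply, gap 25-55 mm, 15 mm off its middle, square within 0.2 rad; all upright, released, at rest (x of recorder_center in the frame of tray_top between -0.013 and 0.013 m and y of recorder_center in the frame of tray_top between -0.015 and 0.015 m and z of recorder_center in the frame of tray_top between 0.016 and 0.026 m and angle between the x axis of recorder_center and the y axis of tray_top, either way round below 0.2 rad and horizontal distance between aerial_center and recorder_center below 0.013 m and z of aerial_center in the frame of recorder_center between 0.033 and 0.043 m and horizontal distance between camera_center and psu between 0.11 and 0.14 m and horizontal distance between camera_center and switchbox between 0.11 and 0.14 m and x of camera_center in the frame of psu between -0.015 and 0.015 m and height (world z) of camera_center between 0.018 and 0.028 m and x of jbox_center in the frame of psu between -0.125 and -0.095 m and y of jbox_center in the frame of psu between -0.015 and 0.015 m and height (world z) of jbox_center between 0.014 and 0.024 m and (angle between the x axis of jbox_center and the x axis of psu, either way round below 0.2 rad or angle between the x axis of jbox_center and the y axis of psu, either way round below 0.2 rad) and angle between each of recorder_center, aerial_center, camera_center, jbox_center's own z axis and vertical below 0.1 rad and linear speed of each of recorder, aerial, camera, jbox below 0.02 m/s and contact force between the fingers and recorder below 0.1 N and contact force between the fingers and aerial below 0.1 N and contact force between the fingers and camera below 0.1 N and contact force between the fingers and jbox below 0.1 N); the robot touches nothing.
It fails at once if the meter, the roll of tape or the steel collar is pushed more than 30 mm from where it lay (distance of any of meter, tape, collar from where it was at the start of the episode above 0.03 m).
It fails at once if one of the four things is dropped (falls freely by more than about 25 mm) ((contact force between anything else and recorder below 0.02 N and linear speed of recorder above 0.7 m/s) or (contact force between anything else and aerial below 0.02 N and linear speed of aerial above 0.7 m/s) or (contact force between anything else and camera below 0.02 N and linear speed of camera above 0.7 m/s) or (contact force between anything else and jbox below 0.02 N and linear speed of jbox above 0.7 m/s)).
It also fails if it takes over 104 s, if anything falls off the work surface, if the arm or the gripper's body presses on something with over 40 N, if the wrist force passes 120 N, or if a joint passes its speed limit or range.

### The arm

A 6-joint arm with a two-finger parallel gripper is mounted at the origin on the work surface. World frame = base frame: x ahead of the robot, y to its left, z up, the work surface at z = 0. Lengths are in m, angles in rad, forces in N, time in s.
With the tool pointing down it reaches from about 0.375 to 0.9 m from the base axis. Payload 3.1 kg.
Tool frame: the origin (TCP) lies midway between the tips of the shut fingers; the grasp point (between the pads) lies robot.grip_point_offset behind it (robot.grip_point_offset is the distance from the TCP to the grasp point, in m); z points along the fingers, y is the direction in which the jaws open and shut (so a half turn about z gives the same grasp; the last joint's range is limited). The gripper opens to 87 mm and grips with 3 to 60 N. Pads are 19 mm wide; open, the fingers measure 117 mm over their backs; the gripper's body (75 mm by 190 mm) begins 51 mm behind the grasp point.
Start: joints at [1.042, 0.527, 1.433, -0, 1.181, -0.178], TCP at [0.215, 0.587, 0.223] pointing down, gripper open.
Joint ranges: [-3.08, 3.08], [-0.75, 2.2], [0.22, 2.44], [-1.43, 4.57], [0, 2.65], [-2.85, 2.85]. Speed limits (rad/s): [2.79, 2.79, 3.14, 3.14, 3.14, 3.14].

### API

Orientations are given as a unit quaternion [x, y, z, w].
In Python, from rig import robot, cams, hand_in gives the robot as it stands. The module is installed in compiled form; this text tells all that it offers.
- The arm moves only by the tool send_rows, never from a script. Its argument "steps" is one flat list of numbers, 5 for each row, row after row: the finger opening in m, from 0 to 0.087, then the shift along the tool's x, y, z in m, then the turn about the tool's z in rad. A call has 1 to 8 rows; each row is the pose to reach, as a shift and turn from the pose measured when the call began, along the tool's axes at that moment; what a row does not reach only later rows make up. A row lasts 1/8 s, in which the tool goes at most 62.5 mm and 10.7 degrees, less where a joint would pass 70% of its speed; a pose out of reach is approached as far as the arm can. A call with a gripper value outside its range is refused whole. The fingers move at their own pace and stop on an object; "force" is the grip in N (left out, the last holds). Time passes only in rows, so rows that repeat a pose let the fingers close. It gives the time, the measured TCP pose, the force and the opening at its end, in the units of the state.
- robot.get_obs(): the state, without advancing time (a new reading comes with each control period).
- cams.camera(name): name is "scene" or "side" or "wrist"; returns a dict with "color" (384x512x3 uint8, red, green, blue), "range_z" (384x512 float32, m along the optical axis (not along the pixel's ray), 0 where there is no reading), "intrinsics" (3x3 intrinsics, pixels), "k1" (the pictures are not rectified: a ray, as slopes to the right and down, at radius r is drawn at 1 + k1 r^2 times it, then the intrinsics apply), "extrinsics" (4x4, takes a point from camera to world coordinates). Camera axes: x right, y down, z forward; pixel columns grow to the right and rows downward; lengths in m; the calibration is good to about 2 mm. A picture is of the moment at which its call begins.
- hand_in(): hands the job in, once; it reports no verdict.
The state is a dict: "time": time; "q": joint angles; "joint_velocities": joint speeds; "joint_torque": joint torques, N m; "position": TCP position; "tool_rot": TCP orientation; "ft_force": force on the tool from outside, world axes, zero at the start; "moment": the same for the moment, N m; "grip_width": finger opening in m.
Only numpy, scipy, OpenCV 4.12 (cv2) and the standard library are available. Lean on these libraries where they do the work, as an engineer would, in place of code of your own. Each camera call takes 0.05 s, during which the arm holds its last target.

## Working session

There is one attempt and no reset: what is moved stays moved. The work goes in short steps, Python scripts to look and compute and a tool call to move; the robot and the scene stay as the last step left them, time stands still between calls to the robot, and variables do not carry over. Pictures are saved under pics/ and viewed, and the job is handed in when it is done.

Besides the shell and the picture viewer there is one more tool, called as name(argument=value, ...) on one line, values as JSON. send_rows: Moves the arm, as the interface text tells. Its arguments: {"type":"object","properties":{"steps":{"type":"array","items":{"type":"number"}},"force":{"type":"number"}},"required":["steps"]}

```bash
mkdir -p pics; ls; cat > h.py <<'E'
import numpy as np, cv2
from rig import robot, cams
def save(name,fn):
    c=cams.camera(name); cv2.imwrite('pics/'+fn+'.png',c['color'][:,:,::-1]); np.savez('/tmp/'+fn+'.npz',**c); return c
def load(fn): 
    d=np.load('/tmp/'+fn+'.npz'); return {k:d[k] for k in d}
def slopes(c,px):
    K=c['intrinsics'];k1=float(c['k1'])
    px=np.atleast_2d(np.asarray(px,float))
    D=np.array([k1,0,0,0],float)
    return cv2.undistortPointsIter(px.reshape(-1,1,2),K,D,None,None,(3,50,1e-10)).reshape(-1,2)
def ray(c,px):
    s=slopes(c,px); E=c['extrinsics']
    d=np.c_[s,np.ones(len(s))]@E[:3,:3].T
    return E[:3,3],d
def onplane(c,px,z):
    o,d=ray(c,px); t=(z-o[2])/d[:,2]; return o+d*t[:,None]
def cloud(c):
    h,w=c['range_z'].shape
    u,v=np.meshgrid(np.arange(w),np.arange(h)); px=np.c_[u.ravel(),v.ravel()]
    s=slopes(c,px); z=c['range_z'].ravel()
    E=c['extrinsics']; P=(np.c_[s,np.ones(len(s))]*z[:,None])@E[:3,:3].T+E[:3,3]
    P[z==0]=np.nan
    return P.reshape(h,w,3)
def proj(c,P):
    E=np.linalg.inv(c['extrinsics']); p=np.atleast_2d(P)@E[:3,:3].T+E[:3,3]
    s=p[:,:2]/p[:,2:]; r2=(s**2).sum(1,keepdims=True); s=s*(1+float(c['k1'])*r2)
    K=c['intrinsics']; return s@K[:2,:2].T+K[:2,2]
E
python3 - <<'E'
from h import *
o=robot.get_obs(); print(o); print(robot.grip_point_offset)
for n in ['scene','side','wrist']:
    c=save(n,n+'0'); print(n,c['intrinsics'].tolist(),c['k1'],np.round(c['extrinsics'],3).tolist())
a=[cv2.imread(f'pics/{n}0.png') for n in ['scene','side','wrist']]
E
```

```text
pics
{'time': 0.0, 'q': array([ 1.04149490e+00,  5.28503042e-01,  1.43387723e+00, -1.22937796e-06,
        1.18137935e+00, -1.78502946e-01]), 'joint_velocities': array([-0.00075211, -0.00063428,  0.00153236, -0.00174701,  0.00107192,
        0.00026454]), 'joint_torque': array([ 9.03946457e-04, -4.40039062e+01, -1.76594514e+01,  6.33924454e-02,
        5.82376169e-02, -1.94509689e-04]), 'position': array([0.21438643, 0.58631724, 0.22155695]), 'tool_rot': array([ 1.74500932e-01,  9.84656413e-01, -1.01653240e-03, -3.74959001e-04]), 'ft_force': array([-0.38452301,  0.16672208,  0.07869748]), 'moment': array([ 0.02537599, -0.03756094, -0.02882489]), 'grip_width': 0.08666025234266278}
0.0187
scene [[374.8579302098099, 0.0, 250.0406919752432], [0.0, 374.8579302098099, 191.1788213540168], [0.0, 0.0, 1.0]] -0.1084287608546651 [[-0.319, 0.63, -0.708, 1.316], [0.948, 0.221, -0.23, 0.273], [0.012, -0.745, -0.667, 0.845], [0.0, 0.0, 0.0, 1.0]]
side [[347.6261781327496, 0.0, 250.64311816951476], [0.0, 347.6261781327496, 191.00239762318404], [0.0, 0.0, 1.0]] -0.07736609198149028 [[-0.999, -0.019, 0.029, 0.476], [-0.033, 0.789, -0.613, 0.606], [-0.012, -0.613, -0.79, 0.839], [0.0, 0.0, 0.0, 1.0]]
wrist [[289.80607256577684, 0.0, 254.69085825379628], [0.0, 289.80607256577684, 188.4682706536984], [0.0, 0.0, 1.0]] -0.01422066202250666 [[0.342, 0.907, 0.246, 0.148], [0.94, -0.33, -0.092, 0.612], [-0.002, 0.262, -0.965, 0.385], [0.0, 0.0, 0.0, 1.0]]
```

View pics/scene0.png

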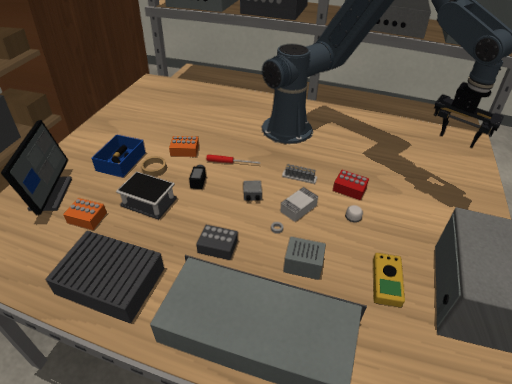

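View pics/side0.png

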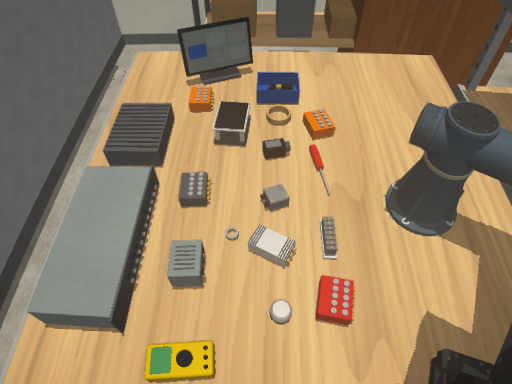

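View pics/wrist0.png

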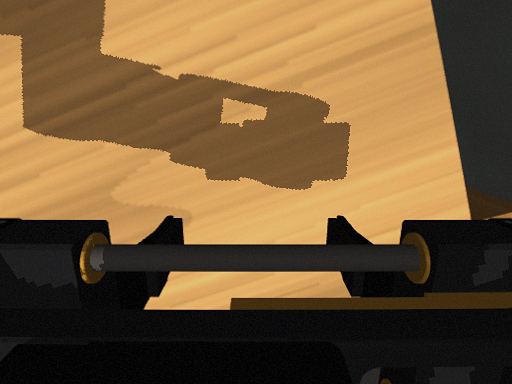

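The side view shows, from the robot side: the recorder at (272,245), aerial at (281,311), junction box at (275,195) and camera at (275,148). The tray is at (232,122), the PSU at (185,263) and the dark switch box at (195,188). The orange (201,98), (319,122) and red (335,299) boxes are look-alikes, so I'll leave them alone. I'll enlarge to confirm, then measure.

```bash
python3 - <<'E'
from h import *
c=load('side0');s=load('scene0')
a=cv2.resize(c['color'][80:340,130:350,::-1],None,fx=2.2,fy=2.2,interpolation=cv2.INTER_CUBIC)
cv2.imwrite('pics/crop1.png',a)
a=cv2.resize(s['color'][120:310,100:420,::-1],None,fx=2.4,fy=2.4,interpolation=cv2.INTER_CUBIC)
cv2.imwrite('pics/crop2.png',a)
# height-based segmentation, both views
for n,c in (('side',c),('scene',s)):
    P=cloud(c); m=((P[...,2]>0.010)&(P[...,2]<0.12)&(P[...,0]>0.2)&(P[...,0]<0.95)&(abs(P[...,1])<0.5)).astype(np.uint8)
    k,l,st,ce=cv2.connectedComponentsWithStats(m)
    print(n)
    for i in range(1,k):
        if st[i,4]<60: continue
        Q=P[l==i]; h=np.percentile(Q[:,2],97); T=Q[Q[:,2]>h-0.006]
        r=cv2.minAreaRect(T[:,:2].astype(np.float32)*1000)
        print(np.round(ce[i]),st[i,4],'h%.3f'%h,np.round(r[0]),np.round(r[1]),round(r[2],1))
E
```

```text
side
[201.  99.] 478 h0.050 [ 711. -458.] [84. 77.] 88.4
[278.  95.] 512 h0.062 [ 419. -479.] [158.  31.] 3.3
[231. 122.] 1377 h0.074 [ 582. -315.] [153. 110.] 86.1
[114. 224.] 14280 h0.091 [872. 163.] [155. 450.] 0.0
[278. 114.] 263 h0.029 [ 420. -386.] [86. 87.] 88.0
[319. 123.] 679 h0.050 [ 278. -331.] [ 77. 100.] 18.1
[275. 148.] 434 h0.050 [ 437. -203.] [70. 46.] 12.2
[318. 162.] 249 h0.028 [ 299. -176.] [22. 97.] 10.7
[194. 188.] 933 h0.049 [678. -30.] [78. 95.] 3.2
[275. 197.] 503 h0.043 [433.  -8.] [60. 57.] 20.1
[329. 236.] 538 h0.042 [290. 119.] [ 31. 104.] 0.2
[272. 244.] 1199 h0.046 [447. 152.] [ 65. 111.] 62.1
[231. 232.] 97 h0.019 [555. 111.] [35. 37.] 46.8
[186. 263.] 1566 h0.069 [662. 217.] [ 79. 102.] 3.7
[335. 300.] 1616 h0.050 [295. 299.] [99. 79.] 78.6
[281. 311.] 406 h0.036 [423. 328.] [43. 41.] 37.2
[180. 360.] 2569 h0.041 [647. 447.] [146.  71.] 6.0
scene
[184. 145.] 520 h0.048 [ 283. -330.] [79. 97.] 18.5
[130. 158.] 467 h0.060 [ 421. -481.] [ 37. 163.] 89.8
[226. 159.] 194 h0.026 [ 303. -175.] [23. 98.] 13.8
[147. 189.] 1864 h0.071 [ 582. -314.] [151. 112.] 85.6
[198. 176.] 316 h0.048 [ 432. -203.] [84. 43.] 12.2
[299. 172.] 306 h0.039 [293. 121.] [ 35. 102.] 0.5
[350. 183.] 651 h0.048 [296. 300.] [94. 79.] 81.3
[253. 190.] 348 h0.040 [433.  -4.] [61. 58.] 19.3
[299. 203.] 715 h0.043 [449. 154.] [ 68. 112.] 63.4
[ 86. 213.] 781 h0.049 [ 712. -457.] [85. 81.] 90.0
[354. 213.] 183 h0.034 [425. 330.] [38. 41.] 52.7
[217. 241.] 1009 h0.047 [680. -29.] [78. 99.] 3.1
[113. 266.] 4702 h0.078 [ 876. -258.] [147. 236.] 0.1
[304. 257.] 1337 h0.068 [662. 218.] [ 83. 100.] 4.3
[388. 279.] 1459 h0.039 [647. 448.] [147.  73.] 6.6
[267. 309.] 11485 h0.090 [872. 161.] [156. 459.] 0.0
```

View pics/crop1.png

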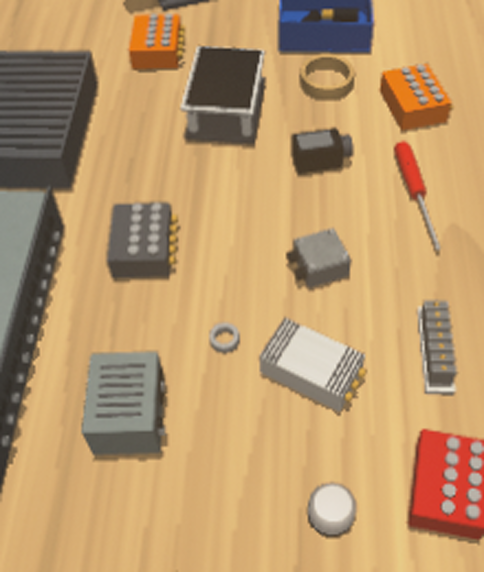

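View pics/crop2.png

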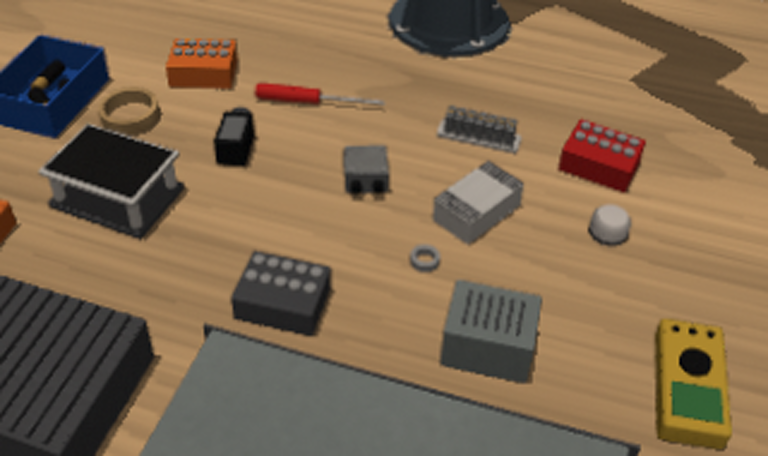

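The crops confirm the identification: grey recorder with striped ends and brass sockets, white puck, square box with two glands, and black box with a lens. The switch box is the dark one in the PSU's row; the orange and red ones don't fit. Next I'll move the wrist camera over the recorder.

```bash
cat >> h.py <<'E'
from scipy.spatial.transform import Rotation as R
def go(x,y,z,jaw):
    """TCP target (mm), jaw yaw deg -> tool-frame shift"""
    o=robot.get_obs(); M=R.from_quat(o['tool_rot']).as_matrix()
    d=M.T@(np.array([x,y,z])/1000-o['position'])
    cur=np.degrees(np.arctan2(M[1,1],M[0,1])); dy=(jaw-cur+90)%180-90
    q1=np.degrees(np.arctan2(y,x)); q6now=np.degrees(o['q'][5]); dq1=q1-np.degrees(o['q'][0])
    q6=q6now+dq1-dy
    print('t%.2f'%o['time'],'pos',np.round(o['position']*1000,1),'jaw %.1f'%cur,'shift',np.round(d,4),'turn %.4f'%(-np.radians(dy)),'q6end %.0f'%q6, 'rows>=%.1f'%max(np.linalg.norm(d)/.0625,abs(dy)/10.7))
E
python3 -c "
from h import *
go(510,121,200,62.6)"
```

```text
t0.15 pos [214.5 586.4 221.8] jaw 69.9 shift [-0.4375 -0.3355  0.0222] turn 0.1274 q6end -49 rows>=8.8
```

send_rows(steps=[0.087, -0.4375, -0.3355, 0.022, 0.127, 0.087, -0.4375, -0.3355, 0.022, 0.127, 0.087, -0.4375, -0.3355, 0.022, 0.127, 0.087, -0.4375, -0.3355, 0.022, 0.127, 0.087, -0.4375, -0.3355, 0.022, 0.127, 0.087, -0.4375, -0.3355, 0.022, 0.127, 0.087, -0.4375, -0.3355, 0.022, 0.127, 0.087, -0.4375, -0.3355, 0.022, 0.127])

```text
time: 1.15
position: [0.483, 0.1631, 0.2022]
tool_rot: [0.237, 0.972, -0.001, -0.0]
ft_force: [0.9, 1.1, -1.8]
grip_width: 0.0868
```

```bash
python3 -c "
from h import *
go(510,121,200,62.6)"
```

```text
t1.15 pos [483.  163.1 202.2] jaw 62.6 shift [-0.0433 -0.025   0.0023] turn 0.0002 q6end -49 rows>=0.8
```

send_rows(steps=[0.087, -0.043, -0.025, 0, 0, 0.087, -0.043, -0.025, 0, 0, 0.087, -0.043, -0.025, 0, 0])

```text
time: 1.52
position: [0.5089, 0.1212, 0.2019]
tool_rot: [0.237, 0.971, -0.001, -0.001]
ft_force: [-0.6, -0.0, 0.4]
grip_width: 0.087
```

```bash
python3 -c "
from h import *
save('wrist','w1')
print(robot.get_obs()['position'])"
```

```text
[0.50858552 0.12183103 0.2019379 ]
```

View pics/w1.png

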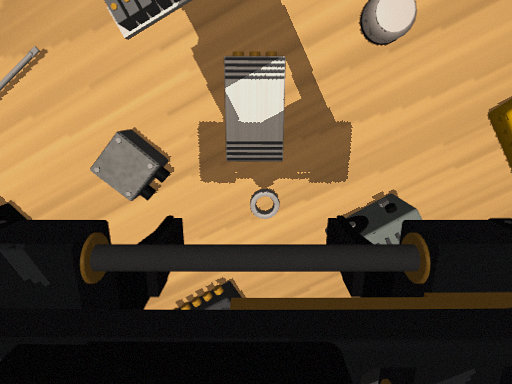

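The wrist view shows the recorder at (255,108), aligned with the jaws, the junction box at (130,163), the collar at (265,203) and the aerial at (390,18). I'll measure each from its depth-masked top contour and compare with the text heights.

```bash
cat >> h.py <<'E'
def objs(c,zlo=0.010,ymax=10,minpx=120):
    P=cloud(c); z=P[...,2]
    m=((z>zlo)&(z<0.16)&(P[...,0]>0.2)&(P[...,0]<0.95)).astype(np.uint8)
    if ymax<400: pass
    k,l,st,ce=cv2.connectedComponentsWithStats(m)
    for i in range(1,k):
        if st[i,4]<minpx: continue
        Q=P[l==i]; h=np.median(Q[Q[:,2]>np.percentile(Q[:,2],97)-0.008][:,2])
        mm=((l==i)&(abs(z-h)<0.006)).astype(np.uint8)
        cs,_=cv2.findContours(mm,cv2.RETR_EXTERNAL,cv2.CHAIN_APPROX_NONE)
        q=max(cs,key=cv2.contourArea).reshape(-1,2)
        W=onplane(c,q,h)[:,:2]*1000
        r=cv2.minAreaRect(W.astype(np.float32)); e=cv2.minEnclosingCircle(W.astype(np.float32))
        print(np.round(ce[i]),st[i,4],'h%.4f'%h,'rect',np.round(r[0],1),np.round(r[1],1),round(r[2],1),'circ',np.round(e[0],1),round(e[1],1),'edge' if (q.min()==0 or q[:,0].max()>510) else '')
E
python3 -c "
from h import *
c=load('w1'); c['range_z'][215:]=0
print(np.nanmedian(cloud(c)[60:200,300:310,2]))
objs(c)"
```

```text
0.001053778017216317
[135.  11.] 1255 h0.0390 rect [294.8  75.9] [26.6 13.1] 1.9 circ [294.8  75.1] 13.9 edge
[388.  19.] 1942 h0.0334 rect [429.3 321.8] [49.  34.4] 63.1 circ [424.8 323.9] 24.7 edge
[18. 67.] 349 h0.0163 rect [279.7 -63.7] [ 7.2 68.4] 10.1 circ [282.2 -63.3] 34.2 edge
[254. 106.] 6366 h0.0432 rect [445.9 153.6] [ 63.7 109. ] 62.4 circ [445.6 153.8] 62.2 
[504. 126.] 701 h0.0295 rect [592.3 401.3] [13.6 44.8] 75.5 circ [594.  407.9] 22.4 edge
[130. 165.] 3342 h0.0399 rect [432.5  -5.8] [59.2 60.7] 21.6 circ [432.3  -6.5] 40.4 
[264. 202.] 358 h0.0146 rect [551.4 113.1] [35.8 32. ] 62.7 circ [553.8 112.1] 18.9 
[390. 207.] 724 h0.0641 rect [618.6 256.7] [23.4  8.2] 62.6 circ [622.2 254.8] 11.7
```

```bash
python3 -c "
from h import *
go(446,153.6,7,62.4)"
```

```text
t1.57 pos [508.6 121.8 201.9] jaw 62.6 shift [ 0.0699 -0.0002  0.1951] turn 0.0043 q6end -43 rows>=3.3
```

send_rows(steps=[0.087, 0.07, 0, 0, 0.004, 0.087, 0.07, 0, 0.06, 0.004, 0.087, 0.07, 0, 0.11, 0.004, 0.087, 0.07, 0, 0.15, 0.004, 0.087, 0.07, 0, 0.18, 0.004, 0.087, 0.07, 0, 0.194, 0.004, 0.087, 0.07, 0, 0.194, 0.004])

```text
time: 2.45
position: [0.4452, 0.1546, 0.0077]
tool_rot: [0.238, 0.971, -0.001, -0.002]
ft_force: [-0.4, 0.2, -0.9]
grip_width: 0.0871
```

```bash
python3 -c "
from h import *
go(446,153.6,7,62.4)"
```

```text
t2.45 pos [445.2 154.6   7.7] jaw 62.5 shift [-0.0012 -0.0005  0.0007] turn 0.0018 q6end -43 rows>=0.0
```

Close with 25 N, then lift.

send_rows(steps=[0.05, -0.001, 0, 0.001, 0.002, 0.05, -0.001, 0, 0.001, 0.002, 0.05, -0.001, 0, 0.001, 0.002, 0.05, -0.001, 0, 0.001, 0.002, 0.05, -0.001, 0, 0.001, 0.002, 0.05, -0.001, 0, 0.001, 0.002], force=30)

```text
time: 3.2
position: [0.4463, 0.1538, 0.0075]
tool_rot: [0.238, 0.971, -0.001, -0.001]
ft_force: [-0.5, -1.5, 5.3]
grip_width: 0.0643
```

send_rows(steps=[0.05, 0, 0, -0.03, 0, 0.05, 0, 0, -0.06, 0, 0.05, 0, 0, -0.12, 0, 0.05, 0, 0, -0.16, 0, 0.05, 0, 0, -0.16, 0])

```text
time: 3.82
position: [0.4484, 0.1543, 0.1696]
tool_rot: [0.239, 0.971, 0.0, 0.002]
ft_force: [0.5, -0.3, -5.3]
grip_width: 0.0636
```

```bash
python3 -c "
from h import *
print(robot.get_obs()['ft_force'],robot.get_obs()['grip_width'])
go(582,-314,190,-4)"
```

```text
[ 0.4596308  -0.29685684 -5.3467925 ] 0.06359171162217801
t3.83 pos [448.4 154.3 169.6] jaw 62.4 shift [-0.3354 -0.3531 -0.0197] turn 1.1589 q6end -24 rows>=7.8
```

```bash
python3 -c "
from h import *
for n in ['side0','scene0']:
    print(n); objs(load(n))"
```

```text
side0
[217.  57.] 2477 h0.1541 rect [ 661.7 -656.1] [276.7  37.4] 21.4 circ [ 663.3 -660.1] 138.3 
[278.  87.] 1133 h0.0599 rect [ 418.5 -526.3] [160.  129.4] 1.1 circ [ 421.  -526.8] 100.6 
[201.  98.] 540 h0.0452 rect [ 710.9 -463.5] [ 77.4 105.1] 1.4 circ [ 711.1 -463.4] 61.7 
[231. 122.] 1377 h0.0710 rect [ 581.5 -312.1] [155.7 110.3] 85.6 circ [ 582.2 -313.1] 90.8 
[114. 224.] 14280 h0.0889 rect [871.7 162. ] [158.1 456.3] 0.0 circ [856.7 161.8] 236.4 
[278. 114.] 263 h0.0256 rect [ 419.2 -384.7] [87.7 89.3] 1.3 circ [ 419.3 -385.9] 48.6 
[319. 123.] 679 h0.0448 rect [ 279.5 -328.8] [ 81.8 105.4] 16.8 circ [ 279.2 -328.5] 62.6 
[275. 148.] 434 h0.0466 rect [ 429.4 -202.4] [85.7 50.5] 10.6 circ [ 430.6 -199.3] 45.0 
[318. 162.] 249 h0.0245 rect [ 300.8 -174.3] [ 24.4 102.3] 11.4 circ [ 305.  -173.3] 51.2 
[194. 188.] 933 h0.0437 rect [678.1 -28.7] [ 80.  101.7] 3.2 circ [678.3 -30.1] 61.7 
[275. 197.] 503 h0.0396 rect [432.9  -5.4] [61.  61.7] 21.3 circ [433.5  -6.2] 40.3 
[329. 236.] 538 h0.0395 rect [290.4 120.3] [106.2  31.1] 89.7 circ [289.1 120.3] 54.7 
[272. 244.] 1199 h0.0
[... 1317 characters left out ...]
] 869 h0.0436 rect [ 713.4 -462.7] [ 82.9 103.9] 2.3 circ [ 714.9 -462. ] 61.3 
[354. 213.] 183 h0.0310 rect [430.9 329.5] [44.1 45.9] 19.1 circ [430.  327.5] 24.6 
[465. 301.] 4603 h0.1543 rect [640.4 588.9] [320.5 109.3] 20.3 circ [623.  635.8] 160.3 edge
[217. 241.] 1009 h0.0421 rect [680.4 -28.5] [ 80.9 101.1] 3.2 circ [680.3 -29. ] 61.2 
[113. 266.] 4702 h0.0732 rect [ 876.8 -255.3] [241.6 150.4] 89.9 circ [ 878.7 -254.9] 138.5 
[304. 257.] 1337 h0.0652 rect [664.  218.1] [ 84.5 100.4] 3.2 circ [663.6 217.7] 63.2 
[388. 279.] 1459 h0.0340 rect [650.6 446.7] [152.3  76.1] 7.6 circ [650.7 446.7] 80.6 
[267. 309.] 11485 h0.0878 rect [873.2 160.9] [458.7 156.4] 89.9 circ [857.5 160.5] 237.3
```

send_rows(steps=[0.05, -0.335, -0.353, -0.02, 1.159, 0.05, -0.335, -0.353, -0.02, 1.159, 0.05, -0.335, -0.353, -0.02, 1.159, 0.05, -0.335, -0.353, -0.02, 1.159, 0.05, -0.335, -0.353, -0.02, 1.159, 0.05, -0.335, -0.353, -0.02, 1.159, 0.05, -0.335, -0.353, -0.02, 1.159, 0.05, -0.335, -0.353, -0.02, 1.159])

```text
time: 4.82
position: [0.5804, -0.3155, 0.1861]
tool_rot: [0.732, 0.681, 0.001, -0.001]
ft_force: [0.8, 0.2, -5.0]
grip_width: 0.0636
```

```bash
python3 -c "
from h import *
go(582,-313,90,-4.4)"
```

```text
t4.83 pos [ 580.4 -315.5  186.1] jaw -4.1 shift [0.0023 0.0015 0.0961] turn 0.0050 q6end -24 rows>=1.5
```

send_rows(steps=[0.05, 0.002, 0.0015, 0.04, 0.005, 0.05, 0.002, 0.0015, 0.08, 0.005, 0.05, 0.002, 0.0015, 0.096, 0.005, 0.05, 0.002, 0.0015, 0.096, 0.005])

```text
time: 5.32
position: [0.5803, -0.3119, 0.0871]
tool_rot: [0.734, 0.679, 0.0, -0.004]
ft_force: [0.4, 0.1, -4.9]
grip_width: 0.0638
```

```bash
python3 -c "
from h import *
go(582,-313,70,-4.4)
a=save('side','s1'); b=save('wrist','w2')
x=cv2.resize(a['color'][60:190,160:350,::-1],None,fx=2.6,fy=2.6); cv2.imwrite('pics/c3.png',x)"
```

```text
t5.33 pos [ 580.3 -311.9   87.1] jaw -4.4 shift [-0.0011  0.0018  0.0171] turn 0.0001 q6end -24 rows>=0.3
```

View pics/c3.png

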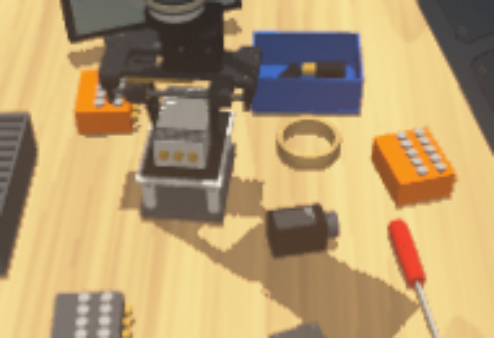

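View pics/w2.png

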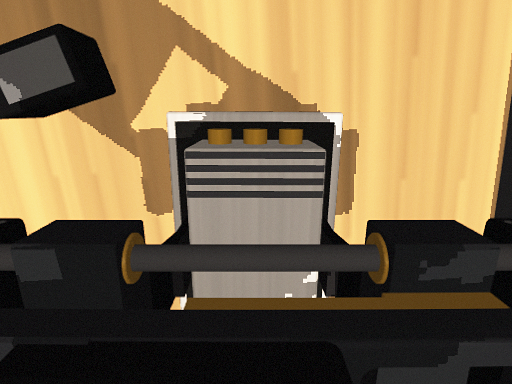

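The recorder hangs centred over the tray: tray rim at columns 170–342, recorder at 186–325. I'll lower it gently until the tray carries the weight.

send_rows(steps=[0.05, -0.001, 0.0015, 0.004, 0, 0.05, -0.001, 0.0015, 0.008, 0, 0.05, -0.001, 0.0015, 0.011, 0, 0.05, -0.001, 0.0015, 0.014, 0, 0.05, -0.001, 0.0015, 0.017, 0, 0.05, -0.001, 0.0015, 0.017, 0, 0.05, -0.001, 0.0015, 0.017, 0])

```text
time: 6.3
position: [0.5841, -0.3146, 0.0738]
tool_rot: [0.734, 0.68, 0.001, -0.001]
ft_force: [-0.1, 0.6, -3.0]
grip_width: 0.0637
```

```bash
python3 -c "
from h import *
for _ in range(3): save('wrist','w3');print(robot.get_obs()['ft_force'],robot.get_obs()['position'])
"
```

```text
[-0.3733366   0.75620895 -3.49101824] [ 0.58412423 -0.31462383  0.07385484]
[ 0.21747118  0.45304519 -3.1722207 ] [ 0.58409449 -0.31466782  0.07384454]
[-0.42735483  0.61734694 -3.17206307] [ 0.58411458 -0.31465415  0.07382076]
```

```bash
python3 -c "
from h import *
go(582,-313,67,-4.4)"
```

```text
t6.45 pos [ 584.1 -314.7   73.8] jaw -4.4 shift [ 0.0015 -0.0022  0.0068] turn 0.0002 q6end -24 rows>=0.1
```

send_rows(steps=[0.05, 0.0015, -0.002, 0.003, 0, 0.05, 0.0015, -0.002, 0.005, 0, 0.05, 0.0015, -0.002, 0.0065, 0, 0.05, 0.0015, -0.002, 0.0065, 0, 0.05, 0.0015, -0.002, 0.0065, 0])

```text
time: 7.08
position: [0.583, -0.3136, 0.0678]
tool_rot: [0.734, 0.68, 0.001, 0.0]
ft_force: [3.1, -2.4, 0.5]
grip_width: 0.0635
```

```bash
python3 -c "
from h import *
for _ in range(3): save('wrist','w3');print(robot.get_obs()['ft_force'],robot.get_obs()['position'])
"
```

```text
[ 2.86738804 -2.19868108 -0.20202012] [ 0.58283605 -0.31350072  0.06776387]
[ 2.68584282 -2.23642362  0.13369393] [ 0.58274907 -0.31339914  0.06772841]
[ 2.10873223 -1.17267717  0.34699202] [ 0.58261517 -0.31332512  0.06762027]
```

Weight fully carried by the tray. Release slowly (open to 80 mm), then rise and back off.

send_rows(steps=[0.068, 0, 0, 0, 0, 0.072, 0, 0, 0, 0, 0.08, 0, 0, 0, 0, 0.08, 0, 0, 0, 0, 0.08, 0, 0, -0.03, 0, 0.08, 0, 0, -0.08, 0, 0.08, 0, 0, -0.14, 0, 0.08, 0, 0, -0.14, 0])

```text
time: 8.22
position: [0.5855, -0.3157, 0.214]
tool_rot: [0.734, 0.68, 0.002, 0.006]
ft_force: [0.0, -0.1, 0.3]
grip_width: 0.0798
```

```bash
python3 -c "
from h import *
a=save('side','s2');objs(a)
x=cv2.resize(a['color'][60:190,160:350,::-1],None,fx=2.6,fy=2.6); cv2.imwrite('pics/c4.png',x)
o=robot.get_obs();print(o['grip_width'],o['ft_force'])
go(582,-405,225,-4.4)"
```

```text
[208.  67.] 991 h0.1513 rect [ 772.1 -613.6] [42.  26.8] 10.5 circ [ 773.7 -617.5] 21.9 
[278.  87.] 1141 h0.0594 rect [ 418.5 -527. ] [160.1 129.5] 1.1 circ [ 421.  -527.6] 100.7 
[201.  98.] 539 h0.0451 rect [ 711.  -463.7] [ 77.4 105.1] 1.4 circ [ 711.1 -463.5] 61.7 
[231. 121.] 1413 h0.1034 rect [ 583.  -310.5] [116.8  65. ] 85.5 circ [ 583.9 -310.6] 64.8 
[114. 224.] 14259 h0.0888 rect [872.1 161.9] [456.2 158.6] 89.9 circ [857.9 162.2] 236.3 
[278. 114.] 265 h0.0256 rect [ 419.2 -384.7] [87.7 89.3] 1.3 circ [ 418.1 -385.2] 48.4 
[319. 123.] 675 h0.0447 rect [ 279.6 -329.1] [ 82.2 104.4] 17.4 circ [ 279.2 -328.7] 62.6 
[275. 148.] 429 h0.0471 rect [ 429.4 -201.9] [85.6 50.5] 10.6 circ [ 430.6 -198.8] 45.0 
[318. 162.] 250 h0.0247 rect [ 300.6 -173.9] [ 23.8 102.4] 9.4 circ [ 304.6 -173.2] 51.2 
[194. 188.] 944 h0.0437 rect [678.4 -28.7] [ 80.8 100.2] 4.6 circ [678.5 -29.3] 62.4 
[275. 196.] 496 h0.0394 rect [433.3  -6.2] [60.8 60.4] 22.3 circ [433.6  -6.7] 39.9 
[329. 236.] 547 h0.0395 rect [290.6 120.3] [ 31.6 105.8] 0.4 circ [288.3 119.9] 54.1 
[186. 263.] 1563 h0.0662 rect [661.2 218.1] [ 78.6 103.2] 3.5 circ [661.5 217.5] 62.1 
[335. 300.] 1616 h0.0441 rect [295.4 300.2] [102.6  82. ] 80.7 circ [295.  299.4] 63.4 
[281. 311.] 405 h0.0335 rect [423.7 329.1] [45.9 47.3] 45.3 circ [424.3 329.1] 24.9 
[180. 360.] 2567 h0.0353 rect [646.7 447.6] [149.   75.9] 5.6 circ [645.6 446.9] 79.9 
0.07994699724913257 [ 0.08371989 -0.481471    0.1059745 ]
t8.28 pos [ 583.7 -314.4  210.7] jaw -4.4 shift [-0.0905  0.0053 -0.0141] turn 0.0004 q6end -30 rows>=1.5
```

View pics/c4.png

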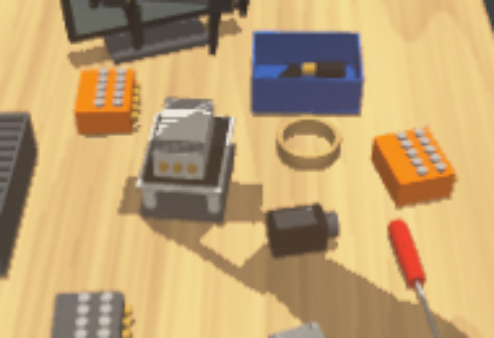

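Recorder is set down and aligned. One wrist look from behind gives its exact place relative to the tray.

send_rows(steps=[0.087, -0.09, 0.005, -0.015, 0, 0.087, -0.09, 0.005, -0.015, 0, 0.087, -0.09, 0.005, -0.015, 0, 0.087, -0.09, 0.005, -0.015, 0])

```text
time: 8.78
position: [0.5807, -0.4029, 0.2236]
tool_rot: [0.734, 0.68, 0.002, 0.0]
ft_force: [0.1, 0.3, 0.7]
grip_width: 0.0868
```

```bash
python3 -c "
from h import *
c=save('wrist','w4'); c['range_z'][215:]=0; objs(c)
P=cloud(c);z=P[...,2]
m=((z>0.055)&(z<0.07)).astype(np.uint8); m[215:]=0
k,l,st,ce=cv2.connectedComponentsWithStats(m)
for i in range(1,k):
  if st[i,4]>200: 
    W=P[l==i]; r=cv2.minAreaRect((W[:,:2]*1000).astype(np.float32)); print(st[i,4],ce[i],np.median(W[:,2]),r)
go(424.5,325,200,80)
"
```

```text
[ 9. 23.] 716 h0.0236 rect [ 315.9 -211.9] [42.6 20.6] 73.5 circ [ 309.8 -210.1] 21.4 edge
[102.  15.] 2654 h0.0472 rect [ 432.2 -221.5] [27.5 87.7] 85.2 circ [ 432.8 -214.3] 43.8 edge
[469.  70.] 11712 h0.0714 rect [ 829.3 -310.6] [ 67.3 137.2] 0.5 circ [ 830.1 -310.3] 75.8 edge
[248.  91.] 14569 h0.1031 rect [ 582.8 -312.5] [107.9  63.7] 85.7 circ [ 582.8 -312.5] 62.0 
[ 22. 132.] 4101 h0.0433 rect [ 313.6 -339.6] [119.4  57.5] 72.9 circ [ 287.8 -331.6] 59.7 edge
[126. 165.] 1997 h0.0259 rect [ 419.6 -387.9] [90.1 88.7] 28.7 circ [ 419.8 -387.9] 45.4 
[357. 192.] 3249 h0.0433 rect [ 709.6 -443.5] [79.8 57.2] 2.5 circ [ 710.4 -443.9] 48.2 
1427 [455.46040645  68.42256482] 0.06351645651690552 ((802.1766967773438, -307.92181396484375), (7.415506362915039, 141.5514373779297), 0.8895238637924194)
5927 [247.25122322 101.22540914] 0.06049444529365405 ((581.0794677734375, -316.2699279785156), (148.8211669921875, 110.61822509765625), 85.57984161376953)
t8.82 pos [ 581.  -402.6  224. ] jaw -4.3 shift [ 0.7136 -0.2111  0.0243] turn -1.4719 q6end -43 rows>=11.9
```

View pics/w4.png

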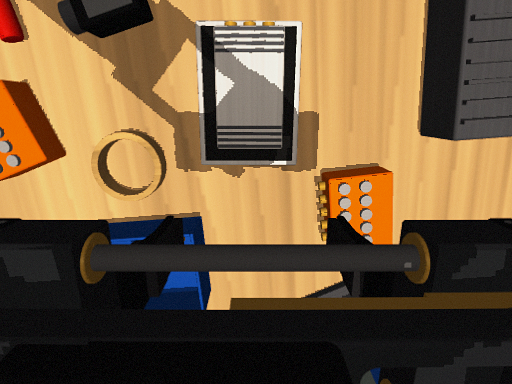

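```bash
python3 -c "
from h import *
go(495,290,200,62)
"
```

```text
t8.82 pos [ 581.  -402.6  224. ] jaw -4.3 shift [ 0.6841 -0.1382  0.0245] turn -1.1578 q6end -32 rows>=11.2
```

send_rows(steps=[0.087, 0.684, -0.138, 0, -1.158, 0.087, 0.684, -0.138, 0, -1.158, 0.087, 0.684, -0.138, 0, -1.158, 0.087, 0.684, -0.138, 0, -1.158, 0.087, 0.684, -0.138, 0, -1.158, 0.087, 0.684, -0.138, 0, -1.158, 0.087, 0.684, -0.138, 0, -1.158, 0.087, 0.684, -0.138, 0, -1.158])

```text
time: 9.82
position: [0.5181, 0.0947, 0.2247]
tool_rot: [0.241, 0.971, 0.001, 0.001]
ft_force: [0.6, 0.2, 0.2]
grip_width: 0.087
```

```bash
python3 -c "
from h import *
go(495,290,200,62)
"
```

```text
t9.82 pos [518.1  94.7 224.7] jaw 62.1 shift [0.1118 0.1617 0.0249] turn 0.0019 q6end -32 rows>=3.2
```

send_rows(steps=[0.087, 0.112, 0.162, 0.025, 0, 0.087, 0.112, 0.162, 0.025, 0, 0.087, 0.112, 0.162, 0.025, 0, 0.087, 0.112, 0.162, 0.025, 0, 0.087, 0.112, 0.162, 0.025, 0, 0.087, 0.112, 0.162, 0.025, 0])

```text
time: 10.58
position: [0.4948, 0.2892, 0.1999]
tool_rot: [0.241, 0.97, 0.001, 0.001]
ft_force: [0.1, 0.2, -0.9]
grip_width: 0.0873
```

```bash
cat > aer.py <<'E'
from h import *
def aer(c,lim=215):
    hsv=cv2.cvtColor(c['color'],cv2.COLOR_RGB2HSV); m=((hsv[...,1]<60)&(hsv[...,2]>120)).astype(np.uint8); m[lim:]=0
    cs,_=cv2.findContours(m,cv2.RETR_EXTERNAL,cv2.CHAIN_APPROX_NONE); q=max(cs,key=cv2.contourArea)
    print(cv2.fitEllipse(q)); return q
E
python3 -c "
from aer import *
c=save('wrist','w5'); d=dict(c); d['range_z']=c['range_z'].copy(); d['range_z'][215:]=0; objs(d)
aer(c)
P=cloud(d); z=P[...,2]
"
```

```text
[171.  22.] 4543 h0.0432 rect [322.7 289.4] [107.8  46.2] 61.9 circ [309.8 296.4] 54.4 edge
[499.  64.] 2586 h0.0487 rect [494.9 575.7] [10.9 55.8] 74.7 circ [496.3 580.9] 27.9 edge
[38. 80.] 3572 h0.0389 rect [291.8 124.3] [ 32.9 101.3] 0.1 circ [294.7 124.2] 51.9 edge
[255. 100.] 1738 h0.0333 rect [424.2 328.1] [48.1 47.1] 62.1 circ [423.7 327.8] 24.7 
[411. 189.] 3708 h0.0350 rect [613.8 442.6] [89.8 73.4] 6.6 circ [615.9 443.3] 55.6 
[ 23. 210.] 274 h0.0368 rect [399.4  11.3] [20.9  7.7] 62.2 circ [402.8   9.5] 10.5 
((254.17652893066406, 99.1513900756836), (40.9809455871582, 42.369205474853516), 45.42506790161133)
```

View pics/w5.png

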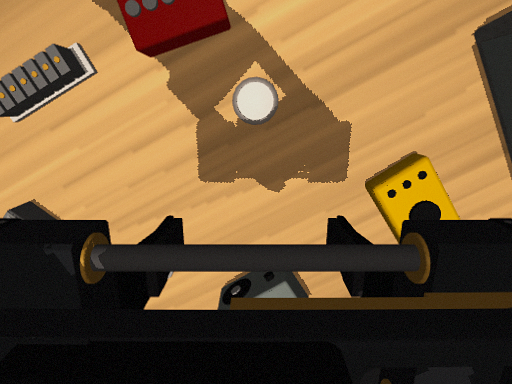

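Aerial (not the red look-alike's parts) is at (255,100), world (424, 328), top at 33 mm. Grasping.

```bash
python3 -c "
from h import *
go(424,328,4,62)
"
```

```text
t10.62 pos [495.2 288.9 200. ] jaw 62.0 shift [0.0815 0.0008 0.1959] turn 0.0002 q6end -24 rows>=3.4
```

send_rows(steps=[0.087, 0.0815, 0.001, 0, 0, 0.087, 0.0815, 0.001, 0.05, 0, 0.087, 0.0815, 0.001, 0.11, 0, 0.087, 0.0815, 0.001, 0.15, 0, 0.087, 0.0815, 0.001, 0.18, 0, 0.087, 0.0815, 0.001, 0.195, 0, 0.087, 0.0815, 0.001, 0.195, 0])

```text
time: 11.5
position: [0.4243, 0.3273, 0.0045]
tool_rot: [0.243, 0.97, 0.0, 0.0]
ft_force: [0.3, -0.3, -0.2]
grip_width: 0.0871
```

```bash
python3 -c "
from h import *
go(424,328,4,62)
"
```

```text
t11.50 pos [424.3 327.3   4.5] jaw 61.9 shift [0.0006 0.0005 0.0005] turn -0.0014 q6end -24 rows>=0.0
```

send_rows(steps=[0.04, 0.0006, 0.0005, 0.0005, 0, 0.04, 0.0006, 0.0005, 0.0005, 0, 0.04, 0.0006, 0.0005, 0.0005, 0, 0.04, 0.0006, 0.0005, 0.0005, 0, 0.04, 0.0006, 0.0005, 0.0005, 0, 0.04, 0.0006, 0.0005, 0.0005, 0, 0.04, 0.0006, 0.0005, 0.0005, 0], force=12)

```text
time: 12.38
position: [0.4241, 0.3281, 0.0043]
tool_rot: [0.243, 0.97, 0.0, 0.001]
ft_force: [-0.2, -0.3, 5.9]
grip_width: 0.0514
```

send_rows(steps=[0.04, 0, 0, -0.03, 0, 0.04, 0, 0, -0.07, 0, 0.04, 0, 0, -0.13, 0, 0.04, 0, 0, -0.19, 0, 0.04, 0, 0, -0.2, 0, 0.04, 0, 0, -0.2, 0])

```text
time: 13.12
position: [0.4235, 0.3278, 0.2042]
tool_rot: [0.243, 0.97, 0.0, 0.001]
ft_force: [-0.2, 0.3, -1.4]
grip_width: 0.0511
```

```bash
python3 -c "
from h import *
save('wrist','w6')
go(582.8,-312.5,190,-4)
"
```

```text
t13.18 pos [422.7 327.4 203. ] jaw 61.9 shift [-0.4424 -0.4893  0.0133] turn 1.1506 q6end -24 rows>=10.6
```

View pics/w6.png

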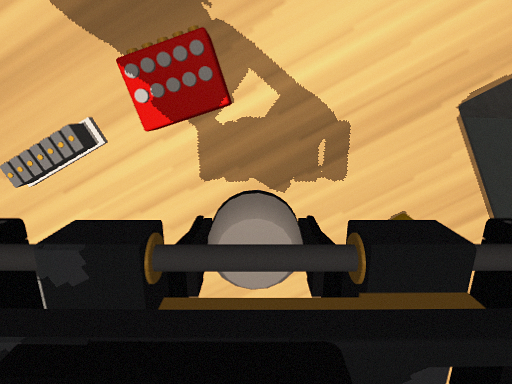

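Aerial held level at (255,240). On to the recorder.

send_rows(steps=[0.04, -0.442, -0.489, 0.01, 1.15, 0.04, -0.442, -0.489, 0.01, 1.15, 0.04, -0.442, -0.489, 0.01, 1.15, 0.04, -0.442, -0.489, 0.01, 1.15, 0.04, -0.442, -0.489, 0.01, 1.15, 0.04, -0.442, -0.489, 0.01, 1.15, 0.04, -0.442, -0.489, 0.01, 1.15, 0.04, -0.442, -0.489, 0.01, 1.15])

```text
time: 14.18
position: [0.5428, -0.1586, 0.1928]
tool_rot: [0.731, 0.682, -0.002, -0.003]
ft_force: [1.1, 1.2, -1.7]
grip_width: 0.0512
```

```bash
python3 -c "
from h import *
go(582.8,-312.5,135,-4)
"
```

```text
t14.18 pos [ 542.8 -158.6  192.8] jaw -4.0 shift [-0.1508  0.051   0.0572] turn -0.0002 q6end -24 rows>=2.7
```

send_rows(steps=[0.04, -0.151, 0.051, 0, 0, 0.04, -0.151, 0.051, 0, 0, 0.04, -0.151, 0.051, 0, 0, 0.04, -0.151, 0.051, 0.03, 0, 0.04, -0.151, 0.051, 0.057, 0, 0.04, -0.151, 0.051, 0.057, 0, 0.04, -0.151, 0.051, 0.057, 0])

```text
time: 15.05
position: [0.5826, -0.3124, 0.1341]
tool_rot: [0.731, 0.682, -0.002, -0.004]
ft_force: [0.4, -0.9, -0.0]
grip_width: 0.0512
```

```bash
python3 -c "
from h import *
save('wrist','w7');save('side','s3')
go(582.8,-312.5,107,-4)
"
```

```text
t15.15 pos [ 583.4 -312.9  135.9] jaw -4.0 shift [ 0.0003 -0.0005  0.0289] turn 0.0001 q6end -24 rows>=0.5
```

View pics/w7.png

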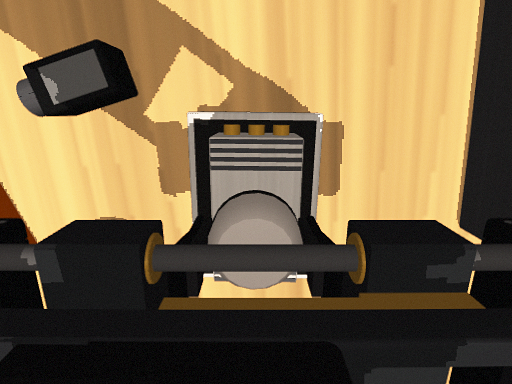

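send_rows(steps=[0.04, 0, -0.0005, 0.015, 0, 0.04, 0, -0.0005, 0.022, 0, 0.04, 0, -0.0005, 0.026, 0, 0.04, 0, -0.0005, 0.028, 0, 0.04, 0, -0.0005, 0.03, 0, 0.04, 0, -0.0005, 0.03, 0])

```text
time: 15.9
position: [0.5828, -0.3129, 0.1059]
tool_rot: [0.731, 0.682, -0.001, -0.002]
ft_force: [0.4, -0.4, -0.2]
grip_width: 0.0513
```

```bash
python3 -c "
from h import *
for _ in range(3): save('wrist','w8');print(robot.get_obs()['ft_force'],robot.get_obs()['position'])
"
```

```text
[-0.27149004  0.38210986 -0.48445951] [ 0.58282275 -0.31289548  0.1060382 ]
[-0.01628742  0.63566959 -1.54462334] [ 0.58283197 -0.31291689  0.10609369]
[-0.06008211  0.46837473 -0.69185724] [ 0.58282538 -0.31294641  0.10610414]
```

send_rows(steps=[0.04, 0, 0, 0.001, 0, 0.04, 0, 0, 0.002, 0, 0.04, 0, 0, 0.0025, 0, 0.04, 0, 0, 0.0025, 0])

```text
time: 16.55
position: [0.5829, -0.313, 0.1037]
tool_rot: [0.731, 0.682, -0.001, -0.002]
ft_force: [-0.0, 0.4, -0.1]
grip_width: 0.0511
```

```bash
python3 -c "
from h import *
for _ in range(4): save('wrist','w8');print(robot.get_obs()['ft_force'],robot.get_obs()['position'])
"
```

```text
[-0.55953296 -0.01725781 -0.16263125] [ 0.582924   -0.31296059  0.10372648]
[0.2430626  0.39160681 0.35282873] [ 0.58291425 -0.31297941  0.10369562]
[0.93886169 1.19150224 0.42326378] [ 0.58291163 -0.31300247  0.10370386]
[-0.54266556  0.02356069  1.45772632] [ 0.58291096 -0.31296627  0.10369467]
```

Load transferred. Release slowly and rise.

send_rows(steps=[0.055, 0, 0, 0, 0, 0.06, 0, 0, 0, 0, 0.075, 0, 0, 0, 0, 0.08, 0, 0, 0, 0, 0.08, 0, 0, -0.03, 0, 0.08, 0, 0, -0.07, 0, 0.08, 0, 0, -0.11, 0, 0.08, 0, 0, -0.11, 0])

```text
time: 17.75
position: [0.5856, -0.3146, 0.218]
tool_rot: [0.731, 0.682, -0.001, 0.002]
ft_force: [-1.2, -1.2, 0.4]
grip_width: 0.0797
```

```bash
python3 -c "
from h import *
go(582.8,-405,230,-4)
"
```

```text
t17.75 pos [ 585.6 -314.6  218. ] jaw -4.0 shift [-0.0904  0.0036 -0.0116] turn 0.0002 q6end -31 rows>=1.5
```

send_rows(steps=[0.087, -0.09, 0.0035, -0.012, 0, 0.087, -0.09, 0.0035, -0.012, 0, 0.087, -0.09, 0.0035, -0.012, 0, 0.087, -0.09, 0.0035, -0.012, 0])

```text
time: 18.25
position: [0.582, -0.4033, 0.2288]
tool_rot: [0.731, 0.682, -0.0, 0.001]
ft_force: [-0.2, -0.0, -0.7]
grip_width: 0.0871
```

```bash
python3 -c "
from h import *
save('side','s4')
c=save('wrist','w9'); c['range_z'][215:]=0; objs(c)
P=cloud(c);z=P[...,2]
for lo,hi in ((.094,.106),(.12,.145)):
  m=((z>lo)&(z<hi)).astype(np.uint8)
  k,l,st,ce=cv2.connectedComponentsWithStats(m)
  for i in range(1,k):
    if st[i,4]>200: 
      W=P[l==i]; r=cv2.minAreaRect((W[:,:2]*1000).astype(np.float32)); print(st[i,4],ce[i],np.median(W[:,2]),r)
"
```

```text
[11. 21.] 806 h0.0245 rect [ 314.3 -212. ] [40.7 24.4] 73.8 circ [ 310.2 -210.9] 20.4 edge
[105.  14.] 2563 h0.0471 rect [ 432.3 -221.3] [26.9 88. ] 85.6 circ [ 432.8 -214.7] 44.0 edge
[468.  70.] 12084 h0.0714 rect [ 831.7 -309.4] [ 72.6 139.8] 0.7 circ [ 833.2 -309.2] 77.9 edge
[248.  91.] 13987 h0.1331 rect [ 583.2 -312.3] [47.5 48. ] 7.6 circ [ 583.2 -312.8] 24.6 
[ 23. 129.] 4270 h0.0433 rect [ 312.  -340.4] [121.6  61.9] 73.2 circ [ 286.1 -332.6] 60.9 edge
[127. 163.] 1927 h0.0259 rect [ 420.  -387.9] [89.7 88.5] 36.9 circ [ 419.6 -387.7] 45.4 
[354. 192.] 3240 h0.0433 rect [ 709.8 -443.9] [80.1 58.4] 2.2 circ [ 710.5 -445. ] 48.3 
5126 [248.50351151  85.37690207] 0.1011625917855497 ((582.6650390625, -312.25677490234375), (109.99712371826172, 64.35188293457031), 85.62210845947266)
2878 [247.97671994  87.01876303] 0.1329455529221912 ((582.9608154296875, -312.0997314453125), (51.3931770324707, 50.93315124511719), 87.29985046386719)
```

View pics/w9.png

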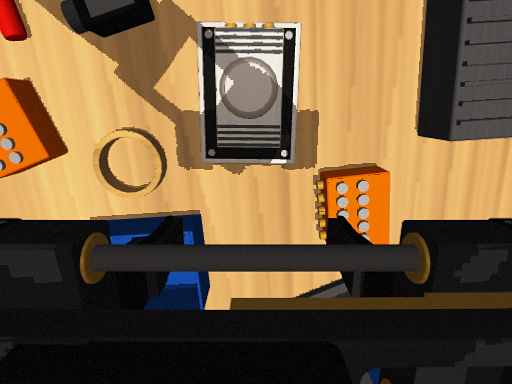

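Aerial is centred on the recorder (583,-312 against 582.7,-312.3) and the stack stands well on the tray. Next the camera.

```bash
python3 -c "
from h import *
go(432,-295,220,-4)
"
```

```text
t18.35 pos [ 582.5 -402.8  229.4] jaw -3.9 shift [ 0.0973 -0.1575  0.009 ] turn 0.0014 q6end -30 rows>=3.0
```

send_rows(steps=[0.087, 0.097, -0.1575, 0.009, 0, 0.087, 0.097, -0.1575, 0.009, 0, 0.087, 0.097, -0.1575, 0.009, 0, 0.087, 0.097, -0.1575, 0.009, 0, 0.087, 0.097, -0.1575, 0.009, 0, 0.087, 0.097, -0.1575, 0.009, 0])

```text
time: 19.1
position: [0.4337, -0.2965, 0.2207]
tool_rot: [0.731, 0.683, -0.001, 0.003]
ft_force: [-0.5, 0.2, -0.1]
grip_width: 0.0875
```

```bash
python3 -c "
from h import *
c=save('wrist','w10'); c['range_z'][215:]=0; objs(c)
P=cloud(c);z=P[...,2]
m=((z>0.04)&(z<0.055)&(P[...,1]>-0.27)&(P[...,1]<-.13)&(P[...,0]>.35)&(P[...,0]<.52)).astype(np.uint8)
for lo,hi in ((.042,.052),):
  k,l,st,ce=cv2.connectedComponentsWithStats(m)
  for i in range(1,k):
    if st[i,4]>100: 
      W=P[l==i]; r=cv2.minAreaRect((W[:,:2]*1000).astype(np.float32)); print(st[i,4],ce[i],np.median(W[:,2]),r)
cv2.imwrite('pics/w10c.png',cv2.resize(c['color'][0:210,150:400,::-1],None,fx=3,fy=2.8))
"
```

```text
[133.  70.] 2150 h0.0250 rect [ 301.9 -178.5] [24.5 99.6] 11.1 circ [ 301.3 -178.7] 50.0 
[246.  91.] 3026 h0.0473 rect [ 428.8 -205.8] [84.9 43.8] 12.6 circ [ 430.7 -205.8] 44.5 
[381. 165.] 11136 h0.1331 rect [ 579.9 -306.4] [41.5 47.6] 86.1 circ [ 579.6 -309.5] 24.1 
[134. 191.] 3607 h0.0434 rect [ 278.  -319.8] [80.6 74.6] 17.2 circ [ 278.5 -320.5] 53.6 
[247. 208.] 444 h0.0258 rect [ 421.1 -349.1] [15.2 65.7] 86.1 circ [ 420.6 -356.7] 32.8 
2860 [247.67027972  90.65629371] 0.04730345066238936 ((428.52947998046875, -205.64378356933594), (86.255126953125, 44.33231735229492), 12.639573097229004)
```

View pics/w10c.png

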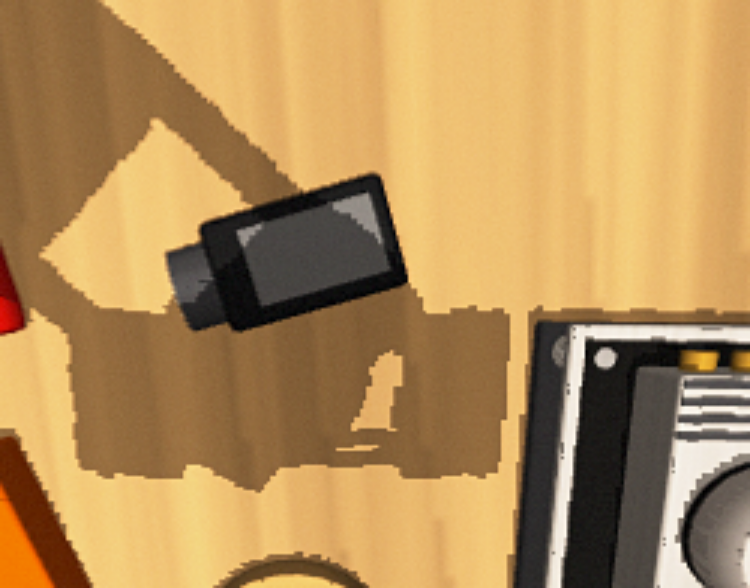

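The crop shows the camera with its barrel at the −x end. The box centre, without the barrel, is at about (436,-204) with yaw 12.6°. Turning the jaws across it.

```bash
python3 -c "
from h import *
go(436.4,-204,120,-77.4)
"
```

```text
t19.15 pos [ 433.6 -296.5  220.5] jaw -3.9 shift [ 0.0929 -0.0038  0.1001] turn 1.2830 q6end 52 rows>=6.9
```

send_rows(steps=[0.08, 0.093, -0.004, 0.1, 1.283, 0.08, 0.093, -0.004, 0.1, 1.283, 0.08, 0.093, -0.004, 0.1, 1.283, 0.08, 0.093, -0.004, 0.1, 1.283, 0.08, 0.093, -0.004, 0.1, 1.283, 0.08, 0.093, -0.004, 0.1, 1.283, 0.08, 0.093, -0.004, 0.1, 1.283, 0.08, 0.093, -0.004, 0.1, 1.283])

```text
time: 20.15
position: [0.4373, -0.2046, 0.12]
tool_rot: [0.994, 0.111, 0.001, 0.003]
ft_force: [0.9, 0.5, 0.8]
grip_width: 0.0799
```

```bash
python3 -c "
from h import *
go(436.4,-204,7,-77.4)
"
```

```text
t20.15 pos [ 437.3 -204.6  120. ] jaw -77.3 shift [-0.001  -0.0015  0.113 ] turn 0.0019 q6end 52 rows>=1.8
```

send_rows(steps=[0.08, -0.001, -0.001, 0.04, 0.002, 0.08, -0.001, -0.001, 0.08, 0.002, 0.08, -0.001, -0.001, 0.1, 0.002, 0.08, -0.001, -0.001, 0.113, 0.002, 0.08, -0.001, -0.001, 0.113, 0.002])

```text
time: 20.78
position: [0.4366, -0.2045, 0.0063]
tool_rot: [0.994, 0.11, 0.001, 0.002]
ft_force: [0.2, -0.2, 0.7]
grip_width: 0.0802
```

```bash
python3 -c "
from h import *
go(436.4,-204,7,-77.4)
"
```

```text
t20.77 pos [ 436.6 -204.5    6.3] jaw -77.3 shift [-0.0001 -0.0005 -0.0007] turn 0.0011 q6end 53 rows>=0.0
```

send_rows(steps=[0.03, 0, 0, 0, 0, 0.03, 0, 0, 0, 0, 0.03, 0, 0, 0, 0, 0.03, 0, 0, 0, 0, 0.03, 0, 0, 0, 0, 0.03, 0, 0, 0, 0, 0.03, 0, 0, 0, 0], force=15)

```text
time: 21.65
position: [0.4368, -0.2046, 0.0066]
tool_rot: [0.994, 0.11, 0.001, 0.002]
ft_force: [-0.6, -0.6, 5.4]
grip_width: 0.0438
```

send_rows(steps=[0.03, 0, 0, -0.03, 0, 0.03, 0, 0, -0.07, 0, 0.03, 0, 0, -0.13, 0, 0.03, 0, 0, -0.16, 0, 0.03, 0, 0, -0.16, 0])

```text
time: 22.28
position: [0.4373, -0.2046, 0.1682]
tool_rot: [0.994, 0.11, 0.003, 0.004]
ft_force: [-0.2, -0.2, -2.2]
grip_width: 0.0437
```

```bash
python3 -c "
from h import *
save('wrist','w11')
o=robot.get_obs(); print(o['grip_width'],o['ft_force'])
go(670.5,94,170,3.6)
"
```

```text
0.043843468275944375 [ 0.08712035  0.12682679 -2.14366789]
t22.32 pos [ 436.2 -203.8  166.6] jaw -77.3 shift [ 0.2939 -0.2392 -0.0041] turn -1.4126 q6end 4 rows>=7.6
```

View pics/w11.png

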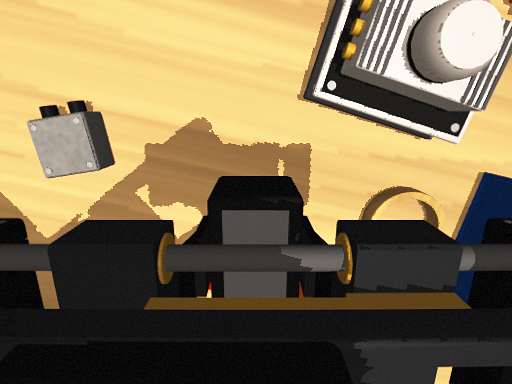

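send_rows(steps=[0.03, 0.294, -0.239, -0.004, -1.413, 0.03, 0.294, -0.239, -0.004, -1.413, 0.03, 0.294, -0.239, -0.004, -1.413, 0.03, 0.294, -0.239, -0.004, -1.413, 0.03, 0.294, -0.239, -0.004, -1.413, 0.03, 0.294, -0.239, -0.004, -1.413, 0.03, 0.294, -0.239, -0.004, -1.413, 0.03, 0.294, -0.239, -0.004, -1.413])

```text
time: 23.32
position: [0.669, 0.0953, 0.1653]
tool_rot: [0.682, 0.731, -0.003, 0.001]
ft_force: [-0.4, -0.0, -1.1]
grip_width: 0.044
```

```bash
python3 -c "
from h import *
c=save('wrist','w12'); c['range_z'][215:]=0; objs(c)
go(670.3,94.7,90,3.8)
"
```

```text
[256.  53.] 10411 h0.0662 rect [662.3 210.1] [79.6 83.5] 4.0 circ [662.7 210.7] 56.9 edge
[445. 112.] 28123 h0.0889 rect [839.4 174.6] [103.5 167.1] 4.0 circ [839.6 171.2] 95.4 edge
[152. 154.] 601 h0.0148 rect [556.1 111.9] [37.7 36.1] 87.8 circ [555.7 112.1] 19.3 
t23.38 pos [668.7  94.8 165.4] jaw 4.0 shift [0.0002 0.0019 0.0754] turn 0.0039 q6end 4 rows>=1.2
```

View pics/w12.png

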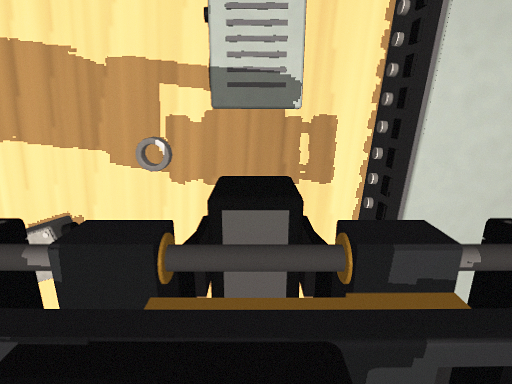

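send_rows(steps=[0.03, -0.001, 0.0019, 0.04, 0.002, 0.03, -0.001, 0.0019, 0.08, 0.002, 0.03, -0.001, 0.0019, 0.12, 0.002, 0.03, -0.001, 0.0019, 0.14, 0.002, 0.03, -0.001, 0.0019, 0.14, 0.002])

```text
time: 24.0
position: [0.668, 0.093, 0.0224]
tool_rot: [0.683, 0.73, -0.005, -0.002]
ft_force: [-0.5, 0.1, -2.3]
grip_width: 0.0437
```

```bash
python3 -c "
from h import *
print(robot.get_obs()['ft_force'])
go(670.4,94,6.5,4)
"
```

```text
[-0.52095406  0.10323027 -2.26993481]
t24.00 pos [668.   93.   22.4] jaw 3.9 shift [0.0009 0.0026 0.0159] turn -0.0025 q6end 4 rows>=0.3
```

send_rows(steps=[0.03, 0.001, 0.0025, 0.006, 0, 0.03, 0.001, 0.0025, 0.012, 0, 0.03, 0.001, 0.0025, 0.015, 0, 0.03, 0.001, 0.0025, 0.016, 0, 0.03, 0.001, 0.0025, 0.016, 0])

```text
time: 24.62
position: [0.6705, 0.0941, 0.007]
tool_rot: [0.683, 0.731, -0.005, -0.002]
ft_force: [-0.4, -0.1, -0.1]
grip_width: 0.0444
```

```bash
python3 -c "
from h import *
for _ in range(3): save('wrist','w8');print(robot.get_obs()['ft_force'],robot.get_obs()['position'])
"
```

```text
[-1.72744692 -0.7042457   0.44686697] [0.67044469 0.09408984 0.00697814]
[-1.00549245 -0.33642242  0.52527945] [0.67046881 0.09409434 0.00698207]
[-1.54589829 -0.45946252  0.9856289 ] [0.67046206 0.09407551 0.00697063]
```

On the bench. Release and lift.

send_rows(steps=[0.05, 0, 0, 0, 0, 0.06, 0, 0, 0, 0, 0.07, 0, 0, 0, 0, 0.07, 0, 0, 0, 0, 0.07, 0, 0, -0.03, 0, 0.07, 0, 0, -0.08, 0, 0.07, 0, 0, -0.14, 0, 0.07, 0, 0, -0.19, 0])

```text
time: 25.78
position: [0.6725, 0.0951, 0.1994]
tool_rot: [0.683, 0.731, -0.004, -0.001]
ft_force: [0.3, -0.4, 0.4]
grip_width: 0.07
```

```bash
python3 -c "
from h import *
c=save('side','s5')
cv2.imwrite('pics/s5c.png',cv2.resize(c['color'][80:340,130:350,::-1],None,fx=2.2,fy=2.2))
objs(c)
go(540,15,210,-68.5)
"
```

```text
[278.  87.] 1141 h0.0596 rect [ 418.7 -526.7] [159.6 129.5] 1.1 circ [ 421.3 -526.9] 100.7 
[202. 101.] 362 h0.0445 rect [ 710.4 -448.1] [76.7 72.3] 1.2 circ [ 709.6 -448.5] 50.3 
[231. 121.] 1403 h0.1331 rect [ 583.  -307.9] [48.7 46.7] 0.8 circ [ 582.4 -306.7] 26.7 
[278. 114.] 263 h0.0256 rect [ 419.2 -384.7] [87.7 89.3] 1.3 circ [ 419.1 -384.5] 49.5 
[128. 135.] 943 h0.0761 rect [ 929.4 -233.2] [118.7 211.5] 29.6 circ [ 908.9 -241.7] 109.6 
[319. 123.] 678 h0.0447 rect [ 279.9 -328.6] [ 83.  105.4] 17.3 circ [ 280.6 -328.5] 63.3 
[318. 162.] 248 h0.0252 rect [ 300.8 -174.7] [ 23.8 100. ] 9.4 circ [ 299.5 -174.9] 50.3 
[105. 252.] 10840 h0.0889 rect [872.2 166.8] [158.9 446.9] 0.2 circ [870.5 167.2] 235.3 
[192. 202.] 1371 h0.0462 rect [677.3 -28. ] [80.  98.5] 3.5 circ [678.1 -29.1] 60.9 
[275. 196.] 497 h0.0397 rect [433.3  -5.8] [60.8 60.7] 22.5 circ [433.5  -6.2] 40.2 
[329. 235.] 534 h0.0396 rect [290.8 120.4] [ 31.6 105.9] 0.1 circ [289.1 120.4] 54.7 
[186. 263.] 1561 h0.0663 rect [661.1 218.1] [ 78.6 103.4] 3.3 circ [662.7 217.7] 62.8 
[335. 300.] 1609 h0.0441 rect [295.3 299.4] [102.5  81.6] 79.3 circ [295.  299.3] 63.4 
[180. 360.] 2570 h0.0352 rect [646.7 447.7] [149.   75.8] 5.6 circ [645.6 446.9] 79.9 
t25.82 pos [676.7  95.2 207.3] jaw 3.9 shift [-0.0708 -0.1418 -0.0031] turn 1.2632 q6end 70 rows>=6.8
```

View pics/s5c.png

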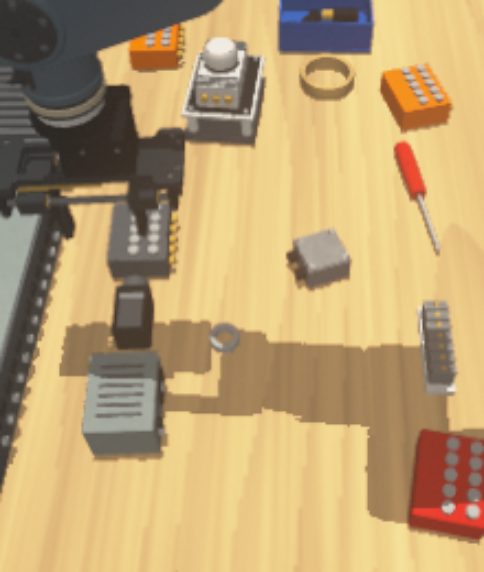

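Camera stands between the two boxes. A quick wrist look from the switch-box side to check it.

```bash
python3 -c "
from h import *
go(665,0,230,4)
"
```

```text
t25.82 pos [676.7  95.2 207.3] jaw 3.9 shift [-0.0943 -0.0179 -0.0223] turn -0.0022 q6end -4 rows>=1.6
```

send_rows(steps=[0.08, -0.094, -0.018, -0.022, 0, 0.08, -0.094, -0.018, -0.022, 0, 0.08, -0.094, -0.018, -0.022, 0, 0.08, -0.094, -0.018, -0.022, 0])

```text
time: 26.32
position: [0.6645, 0.0008, 0.2292]
tool_rot: [0.683, 0.73, 0.0, 0.003]
ft_force: [0.1, 0.1, -0.6]
grip_width: 0.08
```

```bash
python3 -c "
from h import *
c=save('wrist','w13'); c['range_z'][215:]=0; objs(c)
go(432.7,-6,120,-68.5)
"
```

```text
[265.  13.] 2063 h0.0657 rect [664.8 172.2] [79.2 12.6] 4.0 circ [664.6 173.5] 39.8 edge
[436. 111.] 32164 h0.0889 rect [866.   80.3] [158.  213.1] 3.7 circ [865.5  75. ] 127.5 edge
[171.  70.] 483 h0.0147 rect [555.7 111.3] [35.3 36.6] 0.4 circ [556.  111.3] 18.6 
[264.  94.] 2876 h0.0473 rect [671.   86.5] [43.7 84.8] 4.0 circ [670.7  88.2] 44.9 
[ 75. 161.] 3007 h0.0400 rect [435.3  -7.2] [62.  59.8] 22.1 circ [434.9  -7.5] 41.3 
[261. 183.] 4126 h0.0433 rect [677.  -18.7] [79.3 74.8] 3.8 circ [677.4 -19.4] 53.6 
t26.38 pos [664.4   1.3 228.9] jaw 3.9 shift [ 0.009  -0.2321  0.1079] turn 1.2638 q6end 68 rows>=6.8
```

View pics/w13.png

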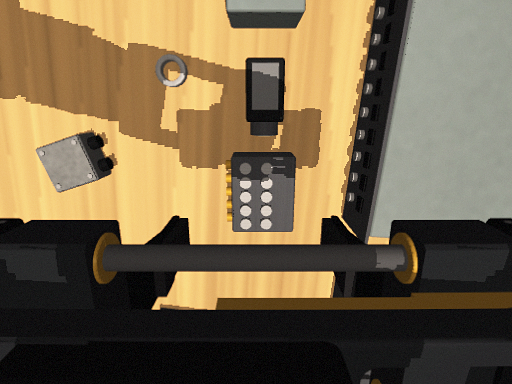

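Camera box centre is at (670.4, 94.5), on target. Now the junction box (75,161), world about (433,-6), yaw 22°.

send_rows(steps=[0.087, 0.009, -0.231, 0.108, 1.259, 0.087, 0.009, -0.231, 0.108, 1.259, 0.087, 0.009, -0.231, 0.108, 1.259, 0.087, 0.009, -0.231, 0.108, 1.259, 0.087, 0.009, -0.231, 0.108, 1.259, 0.087, 0.009, -0.231, 0.108, 1.259, 0.087, 0.009, -0.231, 0.108, 1.259, 0.087, 0.009, -0.231, 0.108, 1.259])

```text
time: 27.38
position: [0.4337, -0.0049, 0.1196]
tool_rot: [0.982, 0.19, 0.001, 0.002]
ft_force: [0.0, 0.7, 0.1]
grip_width: 0.087
```

```bash
python3 -c "
from h import *
go(433.2,-6.2,4.5,-68.2)
"
```

```text
t27.38 pos [433.7  -4.9 119.6] jaw -68.0 shift [-0.0012  0.0004  0.1151] turn 0.0029 q6end 68 rows>=1.8
```

send_rows(steps=[0.087, -0.001, 0, 0.04, 0.003, 0.087, -0.001, 0, 0.08, 0.003, 0.087, -0.001, 0, 0.105, 0.003, 0.087, -0.001, 0, 0.115, 0.003, 0.087, -0.001, 0, 0.115, 0.003])

```text
time: 28.0
position: [0.4331, -0.0054, 0.0042]
tool_rot: [0.982, 0.19, 0.001, 0.002]
ft_force: [0.1, -0.4, -0.0]
grip_width: 0.087
```

send_rows(steps=[0.045, 0, 0, 0, 0, 0.045, 0, 0, 0, 0, 0.045, 0, 0, 0, 0, 0.045, 0, 0, 0, 0, 0.045, 0, 0, 0, 0, 0.045, 0, 0, 0, 0, 0.045, 0, 0, 0, 0], force=15)

```text
time: 28.88
position: [0.434, -0.0058, 0.0048]
tool_rot: [0.982, 0.19, 0.002, 0.003]
ft_force: [0.3, -0.1, 7.0]
grip_width: 0.0602
```

send_rows(steps=[0.045, 0, 0, -0.03, 0, 0.045, 0, 0, -0.07, 0, 0.045, 0, 0, -0.13, 0, 0.045, 0, 0, -0.15, 0, 0.045, 0, 0, -0.15, 0])

```text
time: 29.5
position: [0.4337, -0.0052, 0.156]
tool_rot: [0.982, 0.19, 0.004, 0.003]
ft_force: [0.9, -0.2, -2.8]
grip_width: 0.0599
```

```bash
python3 -c "
from h import *
save('wrist','w14')
print(robot.get_obs()['ft_force'])
t=np.radians(4); p=np.array([661.8,218.2])-110*np.array([np.cos(t),np.sin(t)]); print(p)
go(*p,150,-86)
"
```

```text
[ 0.00903881  0.26714895 -2.25254664]
[552.06795447 210.52678789]
t29.55 pos [432.8  -5.  154.8] jaw -68.1 shift [ 0.191  -0.1555  0.0045] turn 0.3123 q6end 107 rows>=3.9
```

View pics/w14.png

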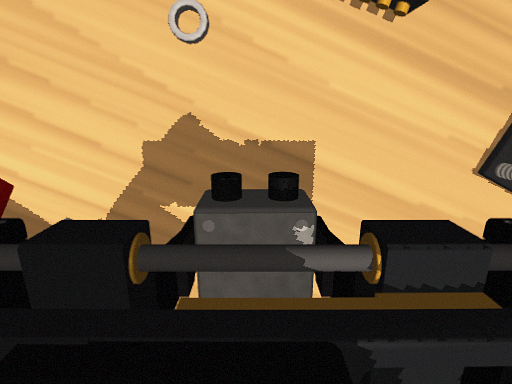

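send_rows(steps=[0.045, 0.191, -0.1555, 0.004, 0.312, 0.045, 0.191, -0.1555, 0.004, 0.312, 0.045, 0.191, -0.1555, 0.004, 0.312, 0.045, 0.191, -0.1555, 0.004, 0.312, 0.045, 0.191, -0.1555, 0.004, 0.312, 0.045, 0.191, -0.1555, 0.004, 0.312])

```text
time: 30.3
position: [0.5501, 0.2105, 0.1479]
tool_rot: [0.999, 0.036, -0.0, 0.003]
ft_force: [-0.3, -1.1, -1.4]
grip_width: 0.06
```

```bash
python3 -c "
from h import *
c=save('wrist','w15'); c['range_z'][215:]=0; objs(c)
go(552,210.5,20,-86)
"
```

```text
[29. 78.] 8346 h0.0352 rect [635.7 430.9] [122.5  57.7] 3.9 circ [635.4 433.9] 66.4 edge
[255.  55.] 14024 h0.0662 rect [661.6 218.2] [79.  99.2] 3.6 circ [661.5 218. ] 61.8 edge
[486.  71.] 5189 h0.0432 rect [675.6   5. ] [79.1 37.2] 4.7 circ [675.    3.3] 42.4 edge
[399.  62.] 5750 h0.0474 rect [670.8  88.9] [43.6 85. ] 4.5 circ [670.   90.7] 44.4 
[347. 181.] 637 h0.0148 rect [556.3 112.8] [37.  38.4] 4.1 circ [555.9 112.6] 19.5 
[255. 192.] 166 h0.1558 rect [577.7 213.1] [ 2.9 14. ] 4.1 circ [577.7 213.1] 7.1 
t30.35 pos [549.9 209.6 148.3] jaw -86.0 shift [ 0.0022 -0.0015  0.1283] turn 0.0004 q6end 107 rows>=2.1
```

View pics/w15.png

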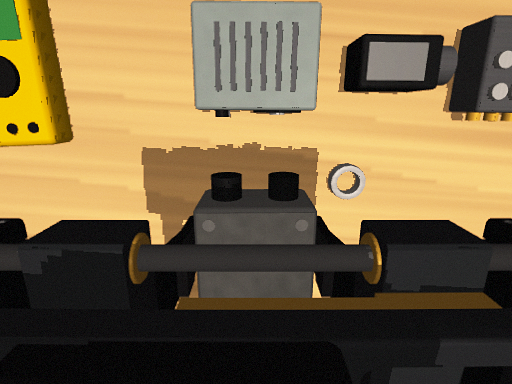

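PSU fully seen at (661.6, 218.2), which confirms the target. The collar at (347,181) is clear of the right finger. Lowering.

send_rows(steps=[0.045, 0.002, -0.001, 0.05, 0, 0.045, 0.002, -0.001, 0.09, 0, 0.045, 0.002, -0.001, 0.12, 0, 0.045, 0.002, -0.001, 0.128, 0, 0.045, 0.002, -0.001, 0.128, 0])

```text
time: 30.98
position: [0.5515, 0.209, 0.0202]
tool_rot: [0.999, 0.034, -0.001, 0.003]
ft_force: [-0.4, -0.4, -2.2]
grip_width: 0.0598
```

```bash
python3 -c "
from h import *
go(552,210.6,4,-86)
"
```

```text
t30.98 pos [551.5 209.   20.2] jaw -86.1 shift [ 0.0007 -0.0017  0.0162] turn -0.0011 q6end 107 rows>=0.3
```

send_rows(steps=[0.045, 0.0007, -0.0015, 0.006, 0, 0.045, 0.0007, -0.0015, 0.011, 0, 0.045, 0.0007, -0.0015, 0.015, 0, 0.045, 0.0007, -0.0015, 0.0165, 0, 0.045, 0.0007, -0.0015, 0.0165, 0, 0.045, 0.0007, -0.0015, 0.0165, 0])

```text
time: 31.72
position: [0.5522, 0.2105, 0.0048]
tool_rot: [0.999, 0.035, -0.001, 0.003]
ft_force: [-0.8, -1.7, 4.6]
grip_width: 0.0599
```

```bash
python3 -c "
from h import *
for _ in range(3): save('wrist','w8');print(robot.get_obs()['ft_force'],robot.get_obs()['position'])
"
```

```text
[-2.30985216 -2.09568502  5.61416194] [0.55212387 0.21054697 0.00481135]
[-1.66631146 -1.56599249  4.25588683] [0.55218732 0.2105511  0.00486311]
[-2.05487399 -0.99857243  5.16537413] [0.55215512 0.21056342 0.00486473]
```

On the bench (contact 5 N). Release and rise.

send_rows(steps=[0.065, 0, 0, 0, 0, 0.07, 0, 0, 0, 0, 0.074, 0, 0, 0, 0, 0.074, 0, 0, 0, 0, 0.074, 0, 0, -0.03, 0, 0.074, 0, 0, -0.08, 0, 0.074, 0, 0, -0.14, 0, 0.074, 0, 0, -0.21, 0])

```text
time: 32.88
position: [0.5518, 0.2116, 0.2087]
tool_rot: [0.999, 0.034, -0.001, 0.003]
ft_force: [0.5, 0.3, -0.6]
grip_width: 0.074
```

```bash
python3 -c "
from h import *
go(470,205,230,-86)
"
```

```text
t32.88 pos [551.8 211.6 208.7] jaw -86.1 shift [-0.0821  0.0011 -0.0211] turn -0.0009 q6end 110 rows>=1.4
```

send_rows(steps=[0.087, -0.082, 0.001, -0.021, 0, 0.087, -0.082, 0.001, -0.021, 0, 0.087, -0.082, 0.001, -0.021, 0, 0.087, -0.082, 0.001, -0.021, 0, 0.087, -0.082, 0.001, -0.021, 0])

```text
time: 33.5
position: [0.4713, 0.2051, 0.2293]
tool_rot: [0.999, 0.034, -0.001, 0.003]
ft_force: [-0.3, -0.4, 0.8]
grip_width: 0.0868
```

```bash
python3 -c "
from h import *
c=save('wrist','w16'); c['range_z'][215:]=0; objs(c)
print('side');c=save('side','s6'); objs(c,ymax=1)
"
```

```text
[57. 35.] 5324 h0.0352 rect [608.4 440.2] [73.4 76.2] 5.9 circ [609.7 441.5] 50.8 edge
[254.  20.] 4085 h0.0660 rect [634.3 216.4] [28.2 99.7] 4.1 circ [635.7 216.3] 51.0 edge
[369.  11.] 1956 h0.0470 rect [656.1  87.7] [16.3 83.9] 4.5 circ [656.6  87.5] 42.3 edge
[466.  24.] 4288 h0.0434 rect [655.1 -23.4] [38.6 90. ] 4.9 circ [655.7 -23.8] 48.3 edge
[254. 100.] 2940 h0.0399 rect [549.5 211.2] [58.5 59.4] 4.0 circ [549.6 211.2] 40.5 
[332. 105.] 464 h0.0147 rect [555.3 113. ] [37.  37.4] 50.4 circ [554.9 112.6] 19.1 
side
[215.  57.] 2282 h0.1542 rect [ 661.9 -656.7] [276.6  33.1] 22.3 circ [ 662.4 -657.7] 138.3 
[201.  98.] 537 h0.0453 rect [ 711.1 -463.5] [ 76.8 105.3] 1.8 circ [ 710.4 -464.2] 61.0 
[228. 122.] 1105 h0.1335 rect [ 584.5 -307.4] [45.6 46.7] 0.8 circ [ 581.8 -307.4] 25.8 
[114. 224.] 14272 h0.0889 rect [871.9 161. ] [159.  454.2] 0.1 circ [859.7 160.7] 236.1 
[323. 129.] 290 h0.0441 rect [ 270.2 -297.4] [83.3 42.5] 19.0 circ [ 271.6 -299.9] 44.3 
[318. 162.] 250 h0.0244 rect [ 300.3 -174.4] [ 24.6 102.3] 11.1 circ [ 304.5 -173.5] 51.3 
[192. 201.] 1479 h0.0462 rect [677.7 -28.2] [79.6 98.4] 3.2 circ [677.6 -28.8] 60.9 
[329. 235.] 529 h0.0396 rect [290.8 120.3] [ 31.6 105.9] 0.1 circ [288.3 119.9] 54.1 
[186. 263.] 1565 h0.0662 rect [661.3 217.9] [ 78.5 102.9] 3.5 circ [661.4 218.4] 62.9 
[229. 263.] 680 h0.0403 rect [549.  211.5] [59.  62.2] 4.9 circ [549.8 210.8] 40.6 
[335. 300.] 1612 h0.0440 rect [295.4 299.5] [101.5  82.2] 80.7 circ [295.  299.3] 63.4 
[180. 360.] 2576 h0.0353 rect [646.7 447.2] [149.1  75.3] 5.8 circ [645.9 446.5] 79.9
```

View pics/w16.png

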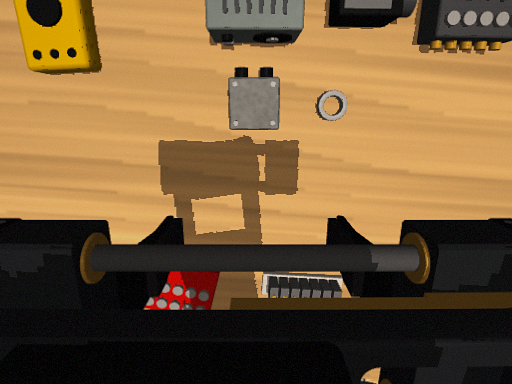

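View pics/s6.png

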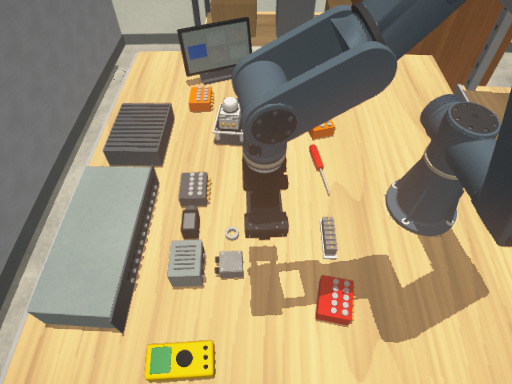

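Junction box is at (-112, +1) mm in the PSU frame, square, with a gap of about 42 mm. The stack, camera and bystanders are all in place and the robot is clear, so I'm handing in.

```bash
python3 -c "
from h import *
from rig import hand_in
c=save('scene','sc9'); objs(c,minpx=150)
print(robot.get_obs()['joint_velocities'].round(3)); hand_in()
"
```

```text
[ 44. 178.] 2452 h0.1538 rect [ 659.3 -654.8] [291.4  30.8] 18.3 circ [ 660.8 -659.4] 145.9 
[119. 154.] 1304 h0.0577 rect [ 420.1 -526.1] [128.  170.6] 88.7 circ [ 424.3 -523.7] 101.1 
[184. 145.] 522 h0.0424 rect [ 285.4 -328. ] [ 86.7 101.6] 18.3 circ [ 284.8 -328.4] 62.4 
[226. 159.] 193 h0.0217 rect [ 304.5 -174.1] [29.4 99. ] 10.8 circ [ 300.3 -174.9] 49.8 
[147. 189.] 1935 h0.1307 rect [ 587.8 -308.3] [48.4 47.1] 61.5 circ [ 589.8 -309.4] 27.3 
[299. 172.] 305 h0.0365 rect [294.7 120.8] [ 36.8 102.4] 0.2 circ [295.3 120.4] 51.9 
[350. 183.] 650 h0.0415 rect [300.6 299.5] [98.8 87.3] 79.4 circ [299.  299.8] 62.7 
[ 85. 213.] 872 h0.0436 rect [ 713.6 -462.3] [ 83.5 104.7] 3.0 circ [ 715.  -459.7] 63.4 
[465. 301.] 4600 h0.1543 rect [643.7 587.8] [316.7 108.9] 21.1 circ [625.1 635.7] 158.4 edge
[305. 251.] 1733 h0.0651 rect [664.9 218.3] [ 86.2 100.5] 2.9 circ [663.6 217.7] 63.2 
[217. 241.] 1006 h0.0419 rect [680.6 -28.7] [ 81.6 102.3] 4.3 circ [680.  -29.1] 61.2 
[113. 266.] 4690 h0.0733 rect [ 877.1 -255.4] [150.1 241. ] 0.2 circ [ 878.8 -254.1] 137.8 
[258. 249.] 538 h0.0448 rect [673.8  88.3] [46.7 82.3] 4.3 circ [672.6  89.9] 42.8 
[388. 279.] 1450 h0.0340 rect [650.6 446.7] [152.3  76.1] 7.6 circ [651.3 449.2] 80.5 
[267. 309.] 11495 h0.0878 rect [873.1 160.9] [458.7 156.4] 89.9 circ [857.5 160.5] 237.3 
[ 0.001 -0.007  0.006 -0.002  0.003  0.001]
the job is handed in; nothing more can be done
```

All four things are placed, each gripped, lowered until it carried its own weight, then released. I handed the job in at about 34 s; no verdict was reported.

| Thing | Last check | Allowed |
|---|---|---|
| Recorder | about 1 mm off the tray's middle by the two-view mean; long side within 1° of the tray's | 13/15 mm, 0.2 rad |
| Aerial | under 1 mm from the recorder's centre; top at 133 mm, recorder's at 101 mm | 13 mm |
| Camera | about 124–125 mm from each box's centre; within about 1 mm of their line | 110–140 mm, 15 mm |
| Junction box | gap about 42 mm, 1 mm off the power supply's middle, square | 25–55 mm, 15 mm, 0.2 rad |

The meter and the steel collar read within 2–3 mm of where they lay. The tape was unmoved when last measured clearly, before the junction box was moved; the arm hid it in the last side picture.

**Disagreements:**
- A partly hidden wrist view put the tray's middle about 4 mm from the two-view mean.
- The scene camera reads about 3–6 mm larger in x than the other two views, and its last view of the stack was off by a similar amount.
- In the wrist view used for the aerial, depth heights read about 1 mm high.

All of these are well inside the tolerances.

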